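# Make up two touch-up paint kits

## Robot

A 6-joint arm with a two-finger parallel gripper is mounted at the origin on the work surface. World frame = base frame: x ahead of the robot, y to its left, z up, the work surface at z = 0. Lengths are in m, angles in degrees, forces in N, time in s.
With the tool pointing down it reaches from about 0.35 to 0.8 m from the base axis. Payload 7.3 kg.
Tool frame: the origin (TCP) lies between the finger pads; the fingertips stand 25 mm ahead of it and the grasp point (between the pads) lies 6 mm ahead of it; z points along the fingers, y is the line along which they close (so a half turn about z gives the same grasp; the last joint's range is limited). The gripper opens to 85 mm and grips with 20 to 120 N. Pads are 22 mm wide; open, the fingers measure 114 mm over their backs; the gripper's body (76 mm by 85 mm) begins 54 mm behind the grasp point. The pads swing forward as they close: fully open they stand 13 mm farther back than shut.
Start: joints at [-71.963, 19.595, 87.324, -0, 73.075, -8.365], TCP at [0.233, -0.47, 0.256] pointing down, gripper open.
Joint ranges: [-145.02, 145.02], [-44.19, 115.74], [2.07, 154.8], [-57.11, 237.11], [16.16, 152.29], [-177.93, 177.93]. Speed limits (degrees/s): [147.25, 147.25, 180, 180, 180, 180].

## Interface

Orientations are given as [roll, pitch, yaw] about the fixed x, y, z axes, in that order (R = Rz(yaw) Ry(pitch) Rx(roll)).
In Python, from plant import ctrl gives the robot as it stands. The module is installed in compiled form; this text tells all that it offers.
- The arm moves only by the tool play_rows, never from a script. Its argument "motion" is a list of rows, each an object with "travel": the shift along the tool's x, y, z in m, a list of three; "rotation": the turn, a rotation vector about the tool's x, y, z in degrees, a list of three. In form: [{"travel": [dx, dy, dz], "rotation": [rx, ry, rz]}, ...]. A call has exactly 5 rows; each row is the pose to reach, as a shift and turn from the pose commanded when the call began, along the tool's axes at that moment; what a row does not reach only later rows make up. A row lasts 1/10 s, in which the tool goes at most 50 mm and 8.59 degrees, less where a joint would pass 70% of its speed; a pose out of reach is approached as far as the arm can. A call with a gripper value outside its range is refused whole. "jaw" is the opening, from 0 (shut) to 1 (fully open), set as the call begins (left out, the last holds). The fingers move at their own pace and stop on an object; "newtons" is the grip in N (left out, the last holds). Time passes only in rows, so rows that repeat a pose let the fingers close, or fill a call up. It gives the time, the measured TCP pose, the force, the opening and the grip force at its end, in the units of the state.
- ctrl.observe(): the state, without advancing time (a new reading comes with each control period).
- ctrl.grab_frame(name): name is "scene" or "top" or "wrist"; returns a dict with "frame" (420x560x3 uint8, red, green, blue), "K" (3x3 intrinsics, pixels), "camera_from_world" (4x4, takes a point from world to camera coordinates); the wrist camera has in their place "mount" (4x4, takes a point from camera to tool coordinates, whose origin is the TCP and whose axes are the flange's). Camera axes: x right, y up, looking along -z (the intrinsics and any distortion apply to the point x, -y, -z); pixel columns grow to the right and rows downward; lengths in m; the calibration is good to about 2 mm. The wrist camera is an equidistant fisheye: a pixel r from the principal point sees the ray r / f radians off the axis. A picture is of the moment at which its call begins: read the wrist's pose just before it. There is no depth.
- ctrl.finish_job(): hands the job in; it is judged then, once.
Trained networks look in the newest picture that a camera, given by its name, has taken for a name from the list of things; names that differ only in an ending like _2 or _b are one class to them, and where a whole thing is asked for, a point or a joint stands for the part that bears it (a point fixed in the world has none). Each returns a list of dicts, best first, with "p" (0 to 1); they miss things now and then, are a little off and sometimes report something else, mostly with a low value. They report only what shows in the picture. A call takes as long as a camera call. They do not tell look-alikes from the thing itself.
- ctrl.find_in(name, camera): "rect" ([left, top, width, height] in pixels, round what is visible of it).
- ctrl.place_of(name, camera): "xy" ([column, row] in pixels: a listed point, or the origin of a listed thing).
The state is a dict: "time": time; "joint_positions": joint angles; "qvel": joint speeds; "joint_torque": joint torques, N m; "ee_pos": TCP position; "orientation": TCP orientation; "ft_force": force on the tool from outside, world axes, zero at the start; "wrist_torque": the same for the moment, N m; "grip_width": opening from 0.0 (shut) to 1.0 (fully open); "grasp_force": force on a finger pad.
Only numpy, scipy, OpenCV 4.12 (cv2) and the standard library are available. Lean on these libraries where they do the work, as an engineer would, in place of code of your own. Each camera call takes 0.05 s, during which the arm holds its last target. There are 200 camera calls.

## Task

Make up two touch-up kits from the stock on the mixing bench: put the green bottle, the violet bottle and the red-lidded can in the blue tray, and the orange bottle and the white-lidded can in the yellow tray, each standing upright on the floor of a compartment of its own (any compartment of the right tray). Leave the white bottle and the black-lidded can where they stand, and do not tip anything over.

Things in the scene. Friction and masses are not known exactly. Their poses are not given: they have to be found in the camera images.
- bottle_green: Small green plastic tint bottle with a green cone-shaped cap and a paper band, standing upright: straight round body 38 mm in diameter up to 56 mm, overall height 78 mm, 55 to 115 g. Loose. Origin: centre of its underside; z up its axis.
- bottle_violet: Small violet plastic tint bottle with a violet cone-shaped cap and a paper band, standing upright: straight round body 38 mm in diameter up to 56 mm, overall height 78 mm, 55 to 115 g. Loose. Origin: centre of its underside; z up its axis.
- bottle_orange: Small orange plastic tint bottle with an orange cone-shaped cap and a paper band, standing upright: straight round body 38 mm in diameter up to 56 mm, overall height 78 mm, 55 to 115 g. Loose. Origin: centre of its underside; z up its axis.
- bottle_white: Small white plastic tint bottle with a white cone-shaped cap and a paper band, standing upright: straight round body 38 mm in diameter up to 56 mm, overall height 78 mm, 55 to 115 g. Loose. Origin: centre of its underside; z up its axis. Not part of either kit.
- can_red: Small steel can with a red lid and a red band, standing upright: 44 mm in diameter, 62 mm high with its lid (steel side up to 56 mm), 105 to 210 g. Loose. Origin: centre of its underside; z up its axis.
- can_white: Small steel can with a white lid and a white band, standing upright: 44 mm in diameter, 62 mm high with its lid (steel side up to 56 mm), 105 to 210 g. Loose. Origin: centre of its underside; z up its axis.
- can_black: Small steel can with a black lid and a black band, standing upright: 44 mm in diameter, 62 mm high with its lid (steel side up to 56 mm), 105 to 210 g. Loose. Origin: centre of its underside; z up its axis. Not part of either kit.
- tray_blue: Blue plastic kit tray, open above, fixed to the bench: a row of three square compartments along its y axis, each 60 x 60 mm inside, centres 64 mm apart at y = -64, 0 and +64 mm on x = 0. Outside 68 x 196 mm (x, y), 16 mm high; floor and all walls 4 mm thick. Only one bottle or can fits in a compartment. Origin: centre of its underside, on the bench.
- tray_yellow: Yellow plastic kit tray, open above, fixed to the bench: a row of two square compartments along its y axis, each 60 x 60 mm inside, centres 64 mm apart at y = -32 and +32 mm on x = 0. Outside 68 x 132 mm (x, y), 16 mm high; floor and all walls 4 mm thick. Only one bottle or can fits in a compartment. Origin: centre of its underside, on the bench.
- tape_roll: Bystander: roll of tan masking tape lying flat on the bench between the trays and the stock, loose: 76 mm across, hole 52 mm, 18 mm high. Origin: centre of its underside.
There are look-alikes about, which are no part of the job. There is more than one size of the bottle_violet; the job needs the smallest.

How it is judged:
By the outcome, as a careful person would: the job done as asked, in the order asked, and still so for the second after the job is handed in, with the robot touching nothing.
It also fails if it takes over 120 s, if anything falls off the work surface, if the arm or the gripper's body presses on something with over 40 N, if the wrist force passes 120 N, or if a joint passes its speed limit or range.

## Working session

There is one attempt and no reset: what is moved stays moved. The work goes in short steps, Python scripts to look and compute and a tool call to move; the robot and the scene stay as the last step left them, time stands still between calls to the robot, and variables do not carry over. Pictures are saved under pics/ and viewed, at most 14 in all, crops included, and the job is handed in when it is done.

Besides the shell and the picture viewer there is one more tool, called after "Request:" as name(argument=value, ...) on one line, values as JSON. play_rows: Moves the arm, as the interface text tells. Its arguments: {"type":"object","properties":{"motion":{"type":"array","items":{"type":"object","properties":{"travel":{"type":"array","items":{"type":"number"}},"rotation":{"type":"array","items":{"type":"number"}}}}},"jaw":{"type":"number"},"newtons":{"type":"number"}},"required":["motion"]}

```bash
mkdir -p pics; cat > h.py <<'E'
import numpy as np, cv2, json
from plant import ctrl
def ray(cam,uv):
    K=np.array(cam["K"]);T=np.array(cam["camera_from_world"])
    d=np.linalg.inv(K)@np.array([uv[0],uv[1],1.]); d=np.array([d[0],-d[1],-d[2]])
    R=T[:3,:3]; return -R.T@T[:3,3], R.T@d
def proj(cam,P):
    K=np.array(cam["K"]);T=np.array(cam["camera_from_world"])
    p=T[:3,:3]@np.array(P)+T[:3,3]; q=K@np.array([p[0],-p[1],-p[2]]); return q[:2]/q[2]
def at_z(cam,uv,z):
    o,d=ray(cam,uv); return o+d*(z-o[2])/d[2]
def tri(c1,u1,c2,u2):
    (a,d),(b,e)=ray(c1,u1),ray(c2,u2); d=d/np.linalg.norm(d); e=e/np.linalg.norm(e)
    s=np.linalg.lstsq(np.c_[d,-e],b-a,rcond=None)[0]; p=a+s[0]*d;q=b+s[1]*e
    return (p+q)/2, np.linalg.norm(p-q)
E
python3 - <<'E'
from h import *
np.set_printoptions(precision=3,suppress=True)
s=ctrl.observe(); print(s["time"],s["ee_pos"],s["orientation"])
names="bottle_green bottle_violet bottle_orange bottle_white can_red can_white can_black tray_blue tray_yellow tape_roll".split()
for c in ("scene","top"):
    f=ctrl.grab_frame(c); print(c,f.keys())
    cv2.imwrite(f"pics/{c}0.png",cv2.cvtColor(f["frame"],cv2.COLOR_RGB2BGR))
    print(np.array(f["K"]),np.array(f["camera_from_world"]))
    for n in names:
        for r in ctrl.place_of(n,c)[:4]:
            if r["p"]>.2: print(c,n,round(r["p"],2),np.round(r["xy"]),at_z(f,r["xy"],0)[:2])
print(ctrl.observe()["time"])
E
```

```text
0.0 [ 0.233 -0.47   0.256] [-179.912   -0.013   26.402]
scene dict_keys(['frame', 'K', 'camera_from_world'])
[[480.881   0.    272.274]
 [  0.    480.881 216.33 ]
 [  0.      0.      1.   ]] [[ 0.064  0.998  0.018 -0.044]
 [-0.62   0.025  0.784  0.315]
 [ 0.782 -0.061  0.62  -1.758]
 [ 0.     0.     0.     1.   ]]
scene bottle_green 0.72 [325. 248.] [0.647 0.141]
scene bottle_violet 0.72 [218. 232.] [ 0.574 -0.14 ]
scene bottle_violet 0.65 [268. 262.] [ 0.693 -0.012]
scene bottle_violet 0.64 [302. 267.] [0.718 0.073]
scene bottle_orange 0.77 [372. 228.] [0.573 0.284]
scene bottle_white 0.74 [216. 251.] [ 0.646 -0.144]
scene bottle_white 0.38 [168. 238.] [ 0.592 -0.271]
scene can_red 0.79 [143. 218.] [ 0.503 -0.349]
scene can_red 0.69 [307. 201.] [0.44  0.119]
scene can_white 0.62 [396. 210.] [0.496 0.372]
scene can_black 0.84 [167. 236.] [ 0.584 -0.274]
scene tray_blue 0.62 [310. 200.] [0.437 0.127]
scene tray_yellow 0.78 [206. 208.] [ 0.465 -0.175]
scene tape_roll 0.91 [272. 230.] [0.568 0.008]
scene tape_roll 0.6 [309. 200.] [0.435 0.125]
top dict_keys(['frame', 'K', 'camera_from_w
[... 182 characters left out ...]

 [ 0.     0.     0.     1.   ]]
top bottle_green 0.67 [220. 173.] [0.648 0.149]
top bottle_violet 0.96 [249. 149.] [0.707 0.077]
top bottle_violet 0.78 [283. 156.] [ 0.687 -0.007]
top bottle_orange 0.78 [168. 196.] [0.591 0.277]
top bottle_white 0.77 [337. 172.] [ 0.646 -0.138]
top bottle_white 0.48 [352. 246.] [ 0.466 -0.171]
top can_red 0.56 [428. 230.] [ 0.504 -0.356]
top can_white 0.68 [126. 233.] [0.501 0.38 ]
top can_black 0.66 [391. 194.] [ 0.591 -0.268]
top tray_blue 0.74 [228. 252.] [0.453 0.129]
top tray_yellow 0.78 [350. 247.] [ 0.463 -0.167]
top tray_yellow 0.66 [276. 203.] [0.573 0.01 ]
top tape_roll 0.7 [276. 204.] [0.569 0.01 ]
top tape_roll 0.56 [223. 172.] [0.65  0.142]
1.1
```

View pics/scene0.png

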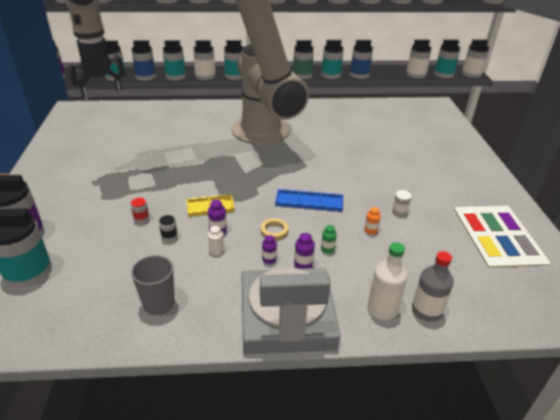

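View pics/top0.png

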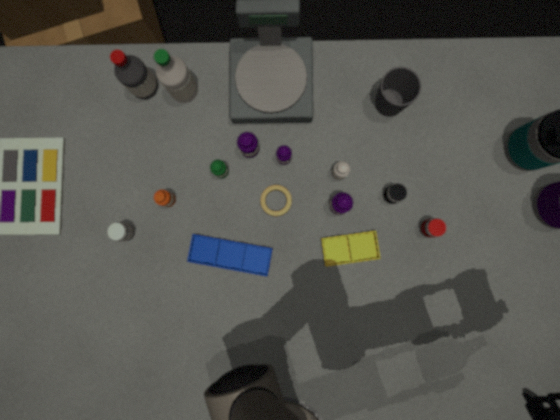

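Scene picture: three violet bottles. The smallest is at scene (269,250) and top (284,154); bigger look-alikes are at scene (217,217) and (304,250). All other items are unique: green (329,238), orange (373,221), white can (402,202), red can (140,209), yellow tray (211,205), blue tray (310,200). Next I'll fit positions and heights from both views.

```bash
cat > fit.py <<'E'
from h import *
from scipy.optimize import least_squares
def model(x,y,H,kind):
    a=np.linspace(0,2*np.pi,24,endpoint=False); c=np.c_[np.cos(a),np.sin(a)]
    r=.022 if kind=="can" else .019; rings=[(0,r),(H,r)] if kind=="can" else [(0,r),(H*56/78,r),(H,.004)]
    return np.array([[x+R*q[0],y+R*q[1],z] for z,R in rings for q in c])
def bb(cam,P):
    p=np.array([proj(cam,q) for q in P]); return np.r_[p.min(0),p.max(0)]
def fit(cams,rects,kind,xy):
    f=lambda v:np.concatenate([bb(c,model(*v,kind))-np.array([r[0],r[1],r[0]+r[2],r[1]+r[3]]) for c,r in zip(cams,rects)])
    s=least_squares(f,[*xy,.07],x_scale=[.01,.01,.01],loss="soft_l1"); return s.x,f(s.x)
E
python3 - <<'E'
from fit import *
np.set_printoptions(precision=4,suppress=True)
cams=[];R=[]
G={"bottle_green":(.648,.145),"bottle_violet":(.688,-.01),"bottle_orange":(.582,.28),"can_red":(.504,-.352),"can_white":(.499,.376)}
for c in("scene","top"):
    f=ctrl.grab_frame(c);cams.append(f);R.append({})
    for n,g in G.items():
        u=proj(f,[*g,.035]); L=ctrl.find_in(n,c)
        L=[l for l in L if np.hypot(l["rect"][0]+l["rect"][2]/2-u[0],l["rect"][1]+l["rect"][3]/2-u[1])<15]
        if L:R[-1][n]=L[0]["rect"]
    h=cv2.cvtColor(f["frame"],cv2.COLOR_RGB2HSV)
    for t,lo,hi,cn in(("blue",(105,120,60),(125,255,255),(.445,.127)),("yellow",(22,120,60),(34,255,255),(.464,-.17))):
        m=cv2.inRange(h,lo,hi); k=cv2.findContours(m,cv2.RETR_EXTERNAL,cv2.CHAIN_APPROX_NONE)[0]
        u=proj(f,[*cn,.01]); k=[q for q in k if cv2.contourArea(q)>60 and np.linalg.norm(q.reshape(-1,2).mean(0)-u)<40]
        w=np.array([at_z(f,p,.016)[:2] for p in np.vstack(k).reshape(-1,2)],np.float32)
        print(c,t,cv2.minAreaRect((w*1000).astype(np.float32)))
for n,g in G.items():
    ii=[i for i in(0,1) if n in R[i]]
    x,r=fit([cams[i] for i in ii],[R[i][n] for i in ii],n[:3],g); print(n,ii,x,np.round(r,1))
E
```

```text
scene blue ((455.1875305175781, 121.79131317138672), (191.67709350585938, 77.2555160522461), 79.47468566894531)
scene yellow ((468.5875549316406, -163.740966796875), (82.54070281982422, 131.9312744140625), 8.686653137207031)
top blue ((447.9996643066406, 122.17156219482422), (193.8172149658203, 66.9625473022461), 79.4913101196289)
top yellow ((461.4296875, -164.64312744140625), (67.34331512451172, 131.6896514892578), 7.954648494720459)
bottle_green [0, 1] [0.6518 0.1419 0.082 ] [-0.2  0.4  0.3 -2.1 -1.5 -1.5  3.9  0.6]
bottle_violet [0, 1] [ 0.6846 -0.0129  0.0765] [ 0.1  0.1  0.2  0.7  2.6 -0.4 -1.   1.5]
bottle_orange [0, 1] [0.5861 0.2734 0.0801] [-1.8 -0.1  2.  -0.2  2.  -0.9 -2.1  0.7]
can_red [0, 1] [ 0.5099 -0.3528  0.0625] [ 0.3  0.2 -1.6 -1.1 -1.8 -0.9  0.4  0.5]
can_white [0, 1] [0.4991 0.3761 0.0629] [-1.5  0.2  1.6 -5.7 -0.1  0.7  0.2 -2.3]
```

Heights from the two views match the text (about 80 mm for bottles, 62 mm for cans). The trays fit well: blue centre is (0.448, 0.122) at yaw -10.5°, yellow is (0.4615, -0.1645) at yaw 8°.

```bash
cat > plan.py <<'E'
import sys
from h import *
from scipy.spatial.transform import Rotation as Ro
# usage: plan.py x,y,z,yaw ... ; one call per waypoint
s=ctrl.observe(); p=np.array(s["ee_pos"]); R=Ro.from_euler("xyz",s["orientation"],degrees=True)
print(round(s["time"],2),np.round(p,4),np.round(s["orientation"],1),"grip",round(s["grip_width"],3),round(s["grasp_force"],1),"F",np.round(s["ft_force"],1))
for a in sys.argv[1:]:
    v=np.array(list(map(float,a.split(",")))); q=v[:3]; Q=Ro.from_euler("xyz",[180,0,v[3]],degrees=True)
    print(a,"travel",np.round(R.inv().apply(q-p),3).tolist(),"rot",np.round((R.inv()*Q).as_rotvec(degrees=True),1).tolist(),"dist",round(np.linalg.norm(q-p),3))
    p,R=q,Q
E
python3 plan.py .34,-.29,.22,50 .46,-.11,.2,79.5 .56,.02,.18,79.5 .652,.142,.15,79.5 .652,.142,.044,79.5
```

```text
1.7 [ 0.2335 -0.4702  0.2563] [180.    0.   26.4] grip 1.004 0.0 F [ 0.6 -0.1  0.5]
.34,-.29,.22,50 travel [0.176, -0.114, 0.036] rot [0.0, 0.0, -23.6] dist 0.212
.46,-.11,.2,79.5 travel [0.215, -0.024, 0.02] rot [0.0, 0.0, -29.5] dist 0.217
.56,.02,.18,79.5 travel [0.146, 0.075, 0.02] rot [0.0, 0.0, 0.0] dist 0.165
.652,.142,.15,79.5 travel [0.137, 0.068, 0.03] rot [0.0, 0.0, 0.0] dist 0.156
.652,.142,.044,79.5 travel [0.0, -0.0, 0.106] rot [0.0, 0.0, 0.0] dist 0.106
```

Request:
play_rows(motion=[{"travel": [0.035, -0.023, 0.007], "rotation": [0, 0, -5]}, {"travel": [0.07, -0.046, 0.014], "rotation": [0, 0, -10]}, {"travel": [0.106, -0.068, 0.022], "rotation": [0, 0, -15]}, {"travel": [0.141, -0.091, 0.029], "rotation": [0, 0, -19]}, {"travel": [0.176, -0.114, 0.036], "rotation": [0, 0, -23.6]}], jaw=0.85, newtons=40)

```text
time: 2.2
ee_pos: [0.341, -0.2885, 0.2202]
orientation: [180.0, 0.0, 50.1]
ft_force: [1.0, -0.3, -0.7]
grip_width: 0.852
grasp_force: 0.0
```

Request:
play_rows(motion=[{"travel": [0.043, -0.005, 0.004], "rotation": [0, 0, -6]}, {"travel": [0.086, -0.01, 0.008], "rotation": [0, 0, -12]}, {"travel": [0.129, -0.014, 0.012], "rotation": [0, 0, -18]}, {"travel": [0.172, -0.019, 0.016], "rotation": [0, 0, -24]}, {"travel": [0.215, -0.024, 0.02], "rotation": [0, 0, -29.5]}])

```text
time: 2.7
ee_pos: [0.4611, -0.1082, 0.2004]
orientation: [180.0, 0.0, 79.7]
ft_force: [0.3, -0.6, 0.3]
grip_width: 0.845
grasp_force: 0.0
```

Request:
play_rows(motion=[{"travel": [0.03, 0.015, 0.004], "rotation": [0, 0, 0]}, {"travel": [0.06, 0.03, 0.008], "rotation": [0, 0, 0]}, {"travel": [0.09, 0.045, 0.012], "rotation": [0, 0, 0]}, {"travel": [0.12, 0.06, 0.016], "rotation": [0, 0, 0]}, {"travel": [0.146, 0.075, 0.02], "rotation": [0, 0, 0]}])

```text
time: 3.2
ee_pos: [0.5614, 0.0217, 0.1801]
orientation: [180.0, -0.0, 79.5]
ft_force: [-0.1, -0.6, 1.2]
grip_width: 0.846
grasp_force: 0.0
```

Request:
play_rows(motion=[{"travel": [0.035, 0.017, 0.006], "rotation": [0, 0, 0]}, {"travel": [0.07, 0.035, 0.014], "rotation": [0, 0, 0]}, {"travel": [0.105, 0.052, 0.022], "rotation": [0, 0, 0]}, {"travel": [0.137, 0.068, 0.03], "rotation": [0, 0, 0]}, {"travel": [0.137, 0.068, 0.03], "rotation": [0, 0, 0]}])

```text
time: 3.7
ee_pos: [0.6533, 0.1461, 0.148]
orientation: [-179.9, -0.0, 79.7]
ft_force: [-0.4, 0.7, 0.1]
grip_width: 0.851
grasp_force: 0.0
```

```bash
cat > wrist.py <<'E'
import sys
from h import *
from scipy.spatial.transform import Rotation as Ro
def wrist(name,zmid=None,save=None):
    s=ctrl.observe(); f=ctrl.grab_frame("wrist"); K=np.array(f["K"]);M=np.array(f["mount"])
    R=Ro.from_euler("xyz",s["orientation"],degrees=True).as_matrix();p=np.array(s["ee_pos"])
    def at(uv,z):
        d=(np.array(uv)-K[:2,2])/[K[0,0],K[1,1]]; r=np.hypot(*d); 
        c=np.array([d[0]/r*np.sin(r),-d[1]/r*np.sin(r),-np.cos(r)])
        o=p+R@M[:3,3]; w=R@(M[:3,:3]@c); return o+w*(z-o[2])/w[2]
    if save: cv2.imwrite(save,cv2.cvtColor(f["frame"],cv2.COLOR_RGB2BGR))
    for l in ctrl.place_of(name,"wrist")[:3]: print(name,"origin@0",round(l["p"],2),np.round(l["xy"]),np.round(at(l["xy"],0),4))
    for l in ctrl.find_in(name,"wrist")[:3]:
        r=l["rect"]; print("rect",round(l["p"],2),np.round(r))
    return f,at
if __name__=="__main__": wrist(sys.argv[1],save=sys.argv[2] if len(sys.argv)>2 else None)
E
python3 wrist.py bottle_green pics/w1.png; python3 plan.py .652,.142,.1,79.5 .652,.142,.044,79.5
```

```text
bottle_green origin@0 0.86 [283. 198.] [0.6532 0.144  0.    ]
rect 0.79 [255. 179.  56.  68.]
3.85 [0.6521 0.1422 0.1499] [-180.     0.    79.5] grip 0.847 0.0 F [ 0.1 -0.9 -0.3]
.652,.142,.1,79.5 travel [-0.0, 0.0, 0.05] rot [-0.0, 0.0, 0.0] dist 0.05
.652,.142,.044,79.5 travel [0.0, -0.0, 0.056] rot [0.0, 0.0, 0.0] dist 0.056
```

View pics/w1.png

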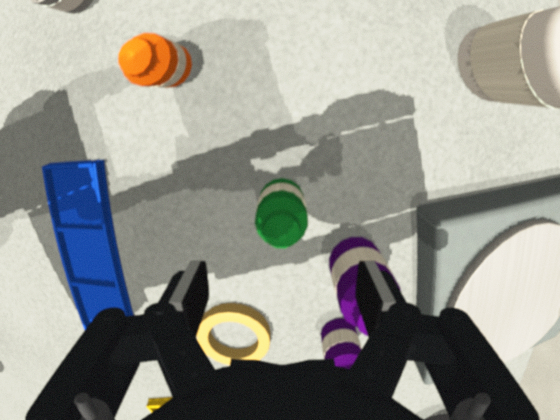

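The wrist view shows green at pixel (281,213), clear of the big violet bottle at (360,260), and it confirms (0.653, 0.143).

Request:
play_rows(motion=[{"travel": [0.002, 0, 0.03], "rotation": [0, 0, 0]}, {"travel": [0.002, 0, 0.06], "rotation": [0, 0, 0]}, {"travel": [0.002, 0, 0.09], "rotation": [0, 0, 0]}, {"travel": [0.002, 0, 0.106], "rotation": [0, 0, 0]}, {"travel": [0.002, 0, 0.106], "rotation": [0, 0, 0]}])

```text
time: 4.35
ee_pos: [0.6513, 0.1433, 0.0424]
orientation: [-179.8, 0.1, 79.4]
ft_force: [-0.2, 0.1, -1.1]
grip_width: 0.852
grasp_force: 0.0
```

Request:
play_rows(motion=[{"travel": [0, 0, 0], "rotation": [0, 0, 0]}, {"travel": [0, 0, 0], "rotation": [0, 0, 0]}, {"travel": [0, 0, 0], "rotation": [0, 0, 0]}, {"travel": [0, 0, 0], "rotation": [0, 0, 0]}, {"travel": [0, 0, 0], "rotation": [0, 0, 0]}], jaw=0, newtons=40)

```text
time: 4.85
ee_pos: [0.6539, 0.1445, 0.0465]
orientation: [179.8, -0.0, 79.5]
ft_force: [-0.2, -1.1, 6.7]
grip_width: 0.435
grasp_force: 40.4
```

Request:
play_rows(motion=[{"travel": [0, 0, 0], "rotation": [0, 0, 0]}, {"travel": [0, 0, -0.02], "rotation": [0, 0, 0]}, {"travel": [0, 0, -0.05], "rotation": [0, 0, 0]}, {"travel": [0, 0, -0.08], "rotation": [0, 0, 0]}, {"travel": [0, 0, -0.1], "rotation": [0, 0, 0]}])

```text
time: 5.35
ee_pos: [0.6535, 0.1446, 0.1474]
orientation: [179.8, -0.1, 79.5]
ft_force: [-0.3, -0.4, -1.4]
grip_width: 0.437
grasp_force: 40.2
```

```bash
python3 plan.py .4597,.185,.12,79.5 .4597,.185,.049,79.5 .4597,.185,.16,79.5 .57,.09,.18,79.5 .6846,-.0129,.15,79.5
```

```text
5.35 [0.6535 0.1446 0.1474] [ 1.798e+02 -1.000e-01  7.950e+01] grip 0.437 40.2 F [-0.3 -0.4 -1.4]
.4597,.185,.12,79.5 travel [0.004, -0.198, 0.027] rot [0.2, -0.1, 0.0] dist 0.2
.4597,.185,.049,79.5 travel [0.0, -0.0, 0.071] rot [0.0, 0.0, 0.0] dist 0.071
.4597,.185,.16,79.5 travel [0.0, 0.0, -0.111] rot [0.0, 0.0, 0.0] dist 0.111
.57,.09,.18,79.5 travel [-0.073, 0.126, -0.02] rot [0.0, 0.0, 0.0] dist 0.147
.6846,-.0129,.15,79.5 travel [-0.08, 0.131, 0.03] rot [0.0, 0.0, 0.0] dist 0.157
```

Request:
play_rows(motion=[{"travel": [0, -0.035, 0], "rotation": [0, 0, 0]}, {"travel": [0.001, -0.08, 0], "rotation": [0, 0, 0]}, {"travel": [0.002, -0.125, 0.005], "rotation": [0, 0, 0]}, {"travel": [0.003, -0.17, 0.01], "rotation": [0, 0, 0]}, {"travel": [0.004, -0.198, 0.02], "rotation": [0, 0, 0]}])

```text
time: 5.85
ee_pos: [0.4561, 0.1849, 0.1252]
orientation: [180.0, -0.0, 79.5]
ft_force: [0.1, -0.3, -0.8]
grip_width: 0.429
grasp_force: 40.5
```

Request:
play_rows(motion=[{"travel": [0, 0, 0], "rotation": [0, 0, 0]}, {"travel": [0, 0, 0.025], "rotation": [0, 0, 0]}, {"travel": [0, 0, 0.05], "rotation": [0, 0, 0]}, {"travel": [0, 0, 0.06], "rotation": [0, 0, 0]}, {"travel": [0, 0, 0.06], "rotation": [0, 0, 0]}])

```text
time: 6.35
ee_pos: [0.4588, 0.1842, 0.0635]
orientation: [-179.9, 0.0, 79.5]
ft_force: [0.4, 0.1, -0.5]
grip_width: 0.437
grasp_force: 40.5
```

```bash
python3 plan.py .4597,.185,.049,79.5
```

```text
6.35 [0.4588 0.1842 0.0635] [-179.9    0.    79.5] grip 0.437 40.5 F [ 0.4  0.1 -0.5]
.4597,.185,.049,79.5 travel [0.001, 0.001, 0.015] rot [-0.1, 0.0, -0.0] dist 0.015
```

Lower gently while watching the force, and view the fit with scene camera geometry later.

Request:
play_rows(motion=[{"travel": [0.001, 0.001, 0.004], "rotation": [0, 0, 0]}, {"travel": [0.001, 0.001, 0.008], "rotation": [0, 0, 0]}, {"travel": [0.001, 0.001, 0.012], "rotation": [0, 0, 0]}, {"travel": [0.001, 0.001, 0.013], "rotation": [0, 0, 0]}, {"travel": [0.001, 0.001, 0.013], "rotation": [0, 0, 0]}])

```text
time: 6.85
ee_pos: [0.46, 0.1852, 0.0513]
orientation: [180.0, 0.0, 79.5]
ft_force: [-0.3, -0.9, -0.1]
grip_width: 0.435
grasp_force: 40.5
```

```bash
python3 wrist.py tray_blue pics/w2.png; python3 plan.py
```

```text
rect 0.82 [215. 189. 134. 175.]
7.0 [0.4601 0.1853 0.0515] [180.   -0.   79.5] grip 0.434 40.5 F [ 0.9 -0.1 -0.6]
```

View pics/w2.png

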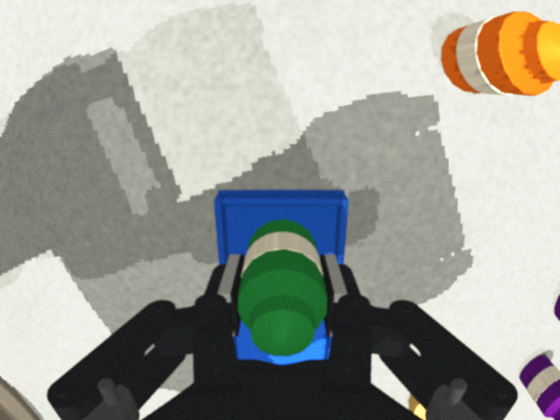

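Green hangs centred across the compartment (bottle column 281, tray walls 218 and 346). Lower the last 2 mm, release and retreat toward the violet bottle.

Request:
play_rows(motion=[{"travel": [0, 0, 0.001], "rotation": [0, 0, 0]}, {"travel": [0, 0, 0.002], "rotation": [0, 0, 0]}, {"travel": [0, 0, 0.002], "rotation": [0, 0, 0]}, {"travel": [0, 0, 0.002], "rotation": [0, 0, 0]}, {"travel": [0, 0, 0.002], "rotation": [0, 0, 0]}])

```text
time: 7.5
ee_pos: [0.4602, 0.1853, 0.0505]
orientation: [179.9, -0.0, 79.5]
ft_force: [-3.6, -0.8, 11.8]
grip_width: 0.431
grasp_force: 41.9
```

Request:
play_rows(motion=[{"travel": [0, 0, 0], "rotation": [0, 0, 0]}, {"travel": [0, 0, 0], "rotation": [0, 0, 0]}, {"travel": [0, 0, 0], "rotation": [0, 0, 0]}, {"travel": [0, 0, 0], "rotation": [0, 0, 0]}, {"travel": [0, 0, 0], "rotation": [0, 0, 0]}], jaw=0.85)

```text
time: 8.0
ee_pos: [0.46, 0.1852, 0.0491]
orientation: [-180.0, 0.0, 79.5]
ft_force: [-0.2, -0.1, 0.2]
grip_width: 0.848
grasp_force: 0.0
```

Request:
play_rows(motion=[{"travel": [0, 0, -0.015], "rotation": [0, 0, 0]}, {"travel": [0, 0, -0.04], "rotation": [0, 0, 0]}, {"travel": [0, 0, -0.07], "rotation": [0, 0, 0]}, {"travel": [0, 0, -0.1], "rotation": [0, 0, 0]}, {"travel": [0, 0, -0.13], "rotation": [0, 0, 0]}])

```text
time: 8.5
ee_pos: [0.4598, 0.1852, 0.1804]
orientation: [-180.0, 0.0, 79.5]
ft_force: [0.7, 0.4, -0.4]
grip_width: 0.848
grasp_force: 0.0
```

Request:
play_rows(motion=[{"travel": [-0.018, 0.03, 0], "rotation": [0, 0, 0]}, {"travel": [-0.04, 0.065, 0], "rotation": [0, 0, 0]}, {"travel": [-0.06, 0.1, 0], "rotation": [0, 0, 0]}, {"travel": [-0.08, 0.135, 0], "rotation": [0, 0, 0]}, {"travel": [-0.1, 0.17, 0], "rotation": [0, 0, 0]}])

```text
time: 9.0
ee_pos: [0.6099, 0.0547, 0.1792]
orientation: [-180.0, 0.0, 79.5]
ft_force: [-0.4, -0.2, -0.1]
grip_width: 0.855
grasp_force: 0.0
```

```bash
python3 plan.py .6846,-.0129,.15,79.5; python3 wrist.py bottle_violet
```

```text
9.0 [0.6099 0.0547 0.1792] [-180.     0.    79.5] grip 0.855 0.0 F [-0.4 -0.2 -0.1]
.6846,-.0129,.15,79.5 travel [-0.053, 0.086, 0.029] rot [-0.0, 0.0, -0.0] dist 0.105
bottle_violet origin@0 0.93 [370. 235.] [ 0.6892 -0.0121  0.    ]
bottle_violet origin@0 0.85 [277. 348.] [ 0.5661 -0.1454  0.    ]
bottle_violet origin@0 0.7 [377. 148.] [0.7047 0.0754 0.    ]
rect 0.96 [257. 335.  38.  33.]
rect 0.83 [354. 218.  48.  58.]
rect 0.76 [356. 121.  84.  74.]
```

Request:
play_rows(motion=[{"travel": [-0.02, 0.03, 0.01], "rotation": [0, 0, 0]}, {"travel": [-0.04, 0.06, 0.02], "rotation": [0, 0, 0]}, {"travel": [-0.052, 0.088, 0.029], "rotation": [0, 0, 0]}, {"travel": [-0.052, 0.088, 0.029], "rotation": [0, 0, 0]}, {"travel": [-0.052, 0.088, 0.029], "rotation": [0, 0, 0]}])

```text
time: 9.65
ee_pos: [0.685, -0.0105, 0.1495]
orientation: [-179.9, -0.0, 79.5]
ft_force: [-0.4, -0.3, 0.1]
grip_width: 0.847
grasp_force: 0.0
```

```bash
python3 wrist.py bottle_violet pics/w3.png;python3 plan.py .687,-.0125,.044,79.5
```

```text
bottle_violet origin@0 0.81 [196. 330.] [ 0.5646 -0.1432  0.    ]
bottle_violet origin@0 0.62 [284. 194.] [ 0.6859 -0.0099  0.    ]
bottle_violet origin@0 0.57 [291.  91.] [0.7072 0.0752 0.    ]
rect 0.87 [253.  48.  83.  80.]
rect 0.78 [256. 172.  51.  70.]
rect 0.69 [156. 314.  62.  88.]
9.8 [ 0.6852 -0.0098  0.151 ] [180.   -0.   79.6] grip 0.849 0.0 F [-0.3 -0.5 -0.6]
.687,-.0125,.044,79.5 travel [-0.002, 0.002, 0.107] rot [0.0, -0.0, 0.1] dist 0.107
```

View pics/w3.png

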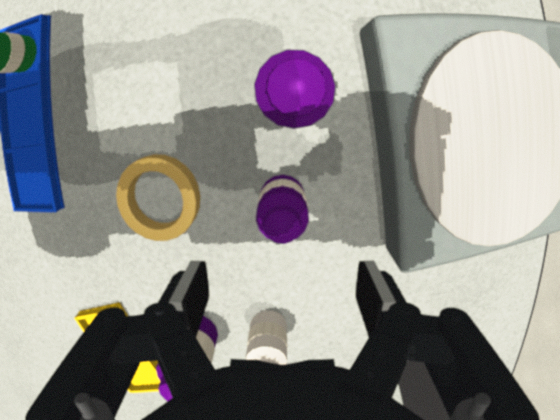

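The small violet is centred at (282,208). The scale edge at column 385 and the big violet at (295,88) are clear of the fingers.

Request:
play_rows(motion=[{"travel": [-0.001, 0.001, 0.03], "rotation": [0, 0, 0]}, {"travel": [-0.001, 0.001, 0.06], "rotation": [0, 0, 0]}, {"travel": [-0.001, 0.001, 0.09], "rotation": [0, 0, 0]}, {"travel": [-0.001, 0.001, 0.106], "rotation": [0, 0, 0]}, {"travel": [-0.001, 0.001, 0.106], "rotation": [0, 0, 0]}])

```text
time: 10.3
ee_pos: [0.6851, -0.0115, 0.0423]
orientation: [-179.7, 0.0, 79.5]
ft_force: [0.6, -0.2, -0.6]
grip_width: 0.85
grasp_force: 0.0
```

Request:
play_rows(motion=[{"travel": [0, 0, 0], "rotation": [0, 0, 0]}, {"travel": [0, 0, 0], "rotation": [0, 0, 0]}, {"travel": [0, 0, 0], "rotation": [0, 0, 0]}, {"travel": [0, 0, 0], "rotation": [0, 0, 0]}, {"travel": [0, 0, 0], "rotation": [0, 0, 0]}], jaw=0)

```text
time: 10.8
ee_pos: [0.6878, -0.0124, 0.0466]
orientation: [179.8, -0.0, 79.5]
ft_force: [-1.2, 1.3, 6.7]
grip_width: 0.434
grasp_force: 40.5
```

Request:
play_rows(motion=[{"travel": [0, 0, 0], "rotation": [0, 0, 0]}, {"travel": [0, 0, -0.02], "rotation": [0, 0, 0]}, {"travel": [0, 0, -0.05], "rotation": [0, 0, 0]}, {"travel": [0, 0, -0.09], "rotation": [0, 0, 0]}, {"travel": [0, 0, -0.12], "rotation": [0, 0, 0]}])

```text
time: 11.3
ee_pos: [0.6873, -0.0125, 0.1673]
orientation: [179.8, -0.0, 79.5]
ft_force: [1.2, 0.6, -0.4]
grip_width: 0.432
grasp_force: 40.2
```

```bash
python3 plan.py .448,.122,.12,79.5
```

```text
11.3 [ 0.6873 -0.0125  0.1673] [179.8  -0.   79.5] grip 0.432 40.2 F [ 1.2  0.6 -0.4]
.448,.122,.12,79.5 travel [0.089, -0.26, 0.047] rot [0.2, -0.0, -0.0] dist 0.279
```

Request:
play_rows(motion=[{"travel": [0.009, -0.026, 0], "rotation": [0, 0, 0]}, {"travel": [0.023, -0.066, 0], "rotation": [0, 0, 0]}, {"travel": [0.037, -0.108, 0], "rotation": [0, 0, 0]}, {"travel": [0.051, -0.15, 0], "rotation": [0, 0, 0]}, {"travel": [0.065, -0.19, 0], "rotation": [0, 0, 0]}])

```text
time: 11.8
ee_pos: [0.5101, 0.0868, 0.1649]
orientation: [179.9, -0.0, 79.5]
ft_force: [0.5, 1.1, -1.3]
grip_width: 0.431
grasp_force: 40.5
```

Request:
play_rows(motion=[{"travel": [0.013, -0.038, 0.01], "rotation": [0, 0, 0]}, {"travel": [0.02, -0.06, 0.02], "rotation": [0, 0, 0]}, {"travel": [0.024, -0.07, 0.03], "rotation": [0, 0, 0]}, {"travel": [0.024, -0.07, 0.04], "rotation": [0, 0, 0]}, {"travel": [0.024, -0.07, 0.047], "rotation": [0, 0, 0]}])

```text
time: 12.3
ee_pos: [0.448, 0.1224, 0.1172]
orientation: [179.9, -0.0, 79.5]
ft_force: [-0.2, 0.0, -1.1]
grip_width: 0.436
grasp_force: 40.5
```

```bash
python3 plan.py .448,.122,.052,79.5
```

```text
12.3 [0.448  0.1224 0.1172] [179.9  -0.   79.5] grip 0.436 40.5 F [-0.2  0.  -1.1]
.448,.122,.052,79.5 travel [-0.0, -0.0, 0.065] rot [0.1, -0.0, 0.0] dist 0.065
```

Request:
play_rows(motion=[{"travel": [0, 0, 0.02], "rotation": [0, 0, 0]}, {"travel": [0, 0, 0.045], "rotation": [0, 0, 0]}, {"travel": [0, 0, 0.06], "rotation": [0, 0, 0]}, {"travel": [0, 0, 0.064], "rotation": [0, 0, 0]}, {"travel": [0, 0, 0.067], "rotation": [0, 0, 0]}])

```text
time: 12.8
ee_pos: [0.4479, 0.1221, 0.0504]
orientation: [-180.0, 0.0, 79.5]
ft_force: [-10.0, -3.3, 35.2]
grip_width: 0.437
grasp_force: 43.6
```

Request:
play_rows(motion=[{"travel": [0, 0, 0], "rotation": [0, 0, 0]}, {"travel": [0, 0, 0], "rotation": [0, 0, 0]}, {"travel": [0, 0, 0], "rotation": [0, 0, 0]}, {"travel": [0, 0, 0], "rotation": [0, 0, 0]}, {"travel": [0, 0, 0], "rotation": [0, 0, 0]}], jaw=0.85)

```text
time: 13.3
ee_pos: [0.4475, 0.1225, 0.0505]
orientation: [180.0, -0.0, 79.5]
ft_force: [0.7, 0.7, 0.1]
grip_width: 0.849
grasp_force: 0.0
```

Request:
play_rows(motion=[{"travel": [0, 0, -0.015], "rotation": [0, 0, 0]}, {"travel": [0, 0, -0.04], "rotation": [0, 0, 0]}, {"travel": [0, 0, -0.07], "rotation": [0, 0, 0]}, {"travel": [0, 0, -0.11], "rotation": [0, 0, 0]}, {"travel": [0, 0, -0.15], "rotation": [0, 0, 0]}])

```text
time: 13.8
ee_pos: [0.4469, 0.1225, 0.2016]
orientation: [-180.0, 0.0, 79.5]
ft_force: [1.4, 0.5, -0.5]
grip_width: 0.848
grasp_force: 0.0
```

```bash
python3 plan.py .48,-.11,.2,79.5 .51,-.353,.15,79.5
```

```text
13.8 [0.4469 0.1225 0.2016] [-180.     0.    79.5] grip 0.848 0.0 F [ 1.4  0.5 -0.5]
.48,-.11,.2,79.5 travel [-0.223, 0.075, 0.002] rot [-0.0, 0.0, 0.0] dist 0.235
.51,-.353,.15,79.5 travel [-0.233, 0.074, 0.05] rot [0.0, 0.0, 0.0] dist 0.25
```

Request:
play_rows(motion=[{"travel": [-0.045, 0.015, 0], "rotation": [0, 0, 0]}, {"travel": [-0.09, 0.03, 0], "rotation": [0, 0, 0]}, {"travel": [-0.135, 0.045, 0], "rotation": [0, 0, 0]}, {"travel": [-0.18, 0.06, 0], "rotation": [0, 0, 0]}, {"travel": [-0.223, 0.075, 0], "rotation": [0, 0, 0]}])

```text
time: 14.3
ee_pos: [0.4803, -0.1124, 0.2005]
orientation: [180.0, 0.0, 79.5]
ft_force: [0.7, 0.1, 0.6]
grip_width: 0.85
grasp_force: 0.0
```

Request:
play_rows(motion=[{"travel": [-0.045, 0.014, 0.008], "rotation": [0, 0, 0]}, {"travel": [-0.09, 0.028, 0.018], "rotation": [0, 0, 0]}, {"travel": [-0.135, 0.043, 0.028], "rotation": [0, 0, 0]}, {"travel": [-0.18, 0.057, 0.04], "rotation": [0, 0, 0]}, {"travel": [-0.223, 0.071, 0.05], "rotation": [0, 0, 0]}])

```text
time: 14.8
ee_pos: [0.5093, -0.3447, 0.1496]
orientation: [-180.0, -0.0, 79.5]
ft_force: [1.1, -0.1, 1.3]
grip_width: 0.854
grasp_force: 0.0
```

```bash
python3 wrist.py can_red pics/w4.png;python3 plan.py .51,-.353,.15,79.5
```

```text
can_red origin@0 0.79 [284. 208.] [ 0.5087 -0.3569  0.    ]
rect 0.89 [253. 182.  60.  81.]
14.95 [ 0.5088 -0.3449  0.1487] [-179.9   -0.    79.3] grip 0.853 0.0 F [0.5 1.2 0.7]
.51,-.353,.15,79.5 travel [-0.008, 0.003, -0.001] rot [-0.1, -0.0, -0.2] dist 0.008
```

View pics/w4.png

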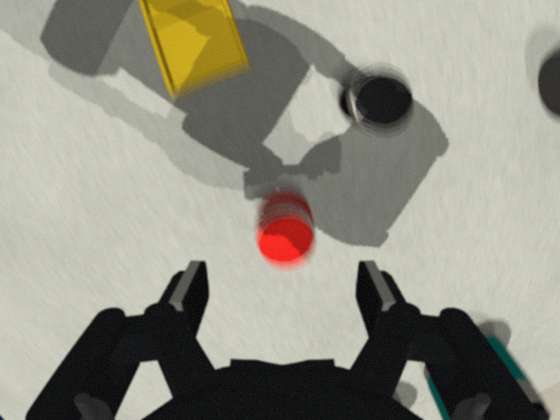

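Red can at (286,228), a bit blurred from motion; the black can at (382,100) is clear.

Request:
play_rows(motion=[{"travel": [-0.01, 0.002, 0.02], "rotation": [0, 0, 0]}, {"travel": [-0.01, 0.002, 0.05], "rotation": [0, 0, 0]}, {"travel": [-0.01, 0.002, 0.08], "rotation": [0, 0, 0]}, {"travel": [-0.01, 0.002, 0.105], "rotation": [0, 0, 0]}, {"travel": [-0.01, 0.002, 0.105], "rotation": [0, 0, 0]}])

```text
time: 15.45
ee_pos: [0.5082, -0.35, 0.0423]
orientation: [-179.7, -0.2, 79.6]
ft_force: [-0.7, -0.2, -0.5]
grip_width: 0.851
grasp_force: 0.0
```

Request:
play_rows(motion=[{"travel": [0, 0, 0], "rotation": [0, 0, 0]}, {"travel": [0, 0, 0], "rotation": [0, 0, 0]}, {"travel": [0, 0, 0], "rotation": [0, 0, 0]}, {"travel": [0, 0, 0], "rotation": [0, 0, 0]}, {"travel": [0, 0, 0], "rotation": [0, 0, 0]}], jaw=0, newtons=50)

```text
time: 15.95
ee_pos: [0.5107, -0.3533, 0.0476]
orientation: [179.8, 0.1, 79.5]
ft_force: [0.5, 2.5, 6.9]
grip_width: 0.503
grasp_force: 51.4
```

Request:
play_rows(motion=[{"travel": [0, 0, 0], "rotation": [0, 0, 0]}, {"travel": [0, 0, -0.02], "rotation": [0, 0, 0]}, {"travel": [0, 0, -0.05], "rotation": [0, 0, 0]}, {"travel": [0, 0, -0.09], "rotation": [0, 0, 0]}, {"travel": [0, 0, -0.13], "rotation": [0, 0, 0]}])

```text
time: 16.45
ee_pos: [0.5095, -0.3525, 0.177]
orientation: [-180.0, -0.0, 79.5]
ft_force: [0.9, -0.4, -1.9]
grip_width: 0.5
grasp_force: 51.2
```

```bash
python3 plan.py .47,-.15,.175,79.5 .4363,.059,.12,79.5
```

```text
16.45 [ 0.5095 -0.3525  0.177 ] [-180.    -0.    79.5] grip 0.5 51.2 F [ 0.9 -0.4 -1.9]
.47,-.15,.175,79.5 travel [0.192, -0.076, 0.002] rot [-0.0, -0.0, -0.0] dist 0.206
.4363,.059,.12,79.5 travel [0.199, -0.071, 0.055] rot [0.0, 0.0, 0.0] dist 0.219
```

Request:
play_rows(motion=[{"travel": [0.03, -0.012, 0], "rotation": [0, 0, 0]}, {"travel": [0.07, -0.028, 0], "rotation": [0, 0, 0]}, {"travel": [0.112, -0.044, 0], "rotation": [0, 0, 0]}, {"travel": [0.152, -0.06, 0], "rotation": [0, 0, 0]}, {"travel": [0.192, -0.076, 0], "rotation": [0, 0, 0]}])

```text
time: 16.95
ee_pos: [0.4694, -0.1486, 0.176]
orientation: [179.9, 0.0, 79.5]
ft_force: [1.1, 1.0, -1.6]
grip_width: 0.5
grasp_force: 51.3
```

Request:
play_rows(motion=[{"travel": [0.045, -0.016, 0], "rotation": [0, 0, 0]}, {"travel": [0.09, -0.032, 0.005], "rotation": [0, 0, 0]}, {"travel": [0.135, -0.048, 0.015], "rotation": [0, 0, 0]}, {"travel": [0.175, -0.062, 0.03], "rotation": [0, 0, 0]}, {"travel": [0.2, -0.071, 0.05], "rotation": [0, 0, 0]}])

```text
time: 17.45
ee_pos: [0.4364, 0.0619, 0.1261]
orientation: [179.8, -0.0, 79.6]
ft_force: [1.3, 0.1, -2.3]
grip_width: 0.498
grasp_force: 51.3
```

Request:
play_rows(motion=[{"travel": [0, 0, 0.01], "rotation": [0, 0, 0]}, {"travel": [0, 0, 0.03], "rotation": [0, 0, 0]}, {"travel": [0, 0, 0.05], "rotation": [0, 0, 0]}, {"travel": [0, 0, 0.05], "rotation": [0, 0, 0]}, {"travel": [0, 0, 0.05], "rotation": [0, 0, 0]}])

```text
time: 17.95
ee_pos: [0.4371, 0.0589, 0.0758]
orientation: [180.0, 0.0, 79.5]
ft_force: [-0.1, -0.1, -2.1]
grip_width: 0.499
grasp_force: 51.3
```

```bash
python3 wrist.py can_red pics/w5.png; python3 plan.py .4363,.061,.052,79.5
```

```text
can_red origin@0 0.69 [280. 252.] [0.4325 0.0425 0.    ]
rect 0.91 [230. 215. 102. 142.]
18.1 [0.4375 0.0591 0.0764] [179.9  -0.   79.5] grip 0.502 51.3 F [-0.4 -0.1 -0.8]
.4363,.061,.052,79.5 travel [0.002, -0.002, 0.024] rot [0.1, -0.0, -0.0] dist 0.024
```

View pics/w5.png

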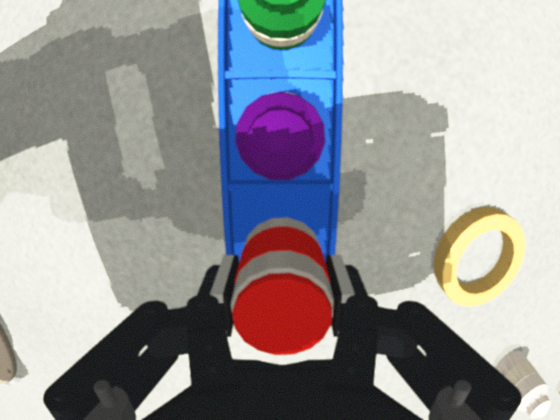

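Green and violet stand upright in their compartments, at (282,20) and (281,137). The red can hangs at (280,285) with the compartment wall at row 182, so I'll check its along-row offset first.

```bash
python3 - <<'E'
from wrist import *
f,at=wrist("can_red")
for uv,z in(((280,252),.029),((280,310),.091),((281,218),.029),((280,182),.016),((280,75),.016)): print(uv,z,np.round(at(uv,z),4))
print(np.round(f["mount"],3))
E
```

```text
can_red origin@0 0.77 [280. 253.] [0.433  0.0415 0.    ]
rect 0.63 [231. 216. 104. 140.]
(280, 252) 0.029 [0.4356 0.0568 0.029 ]
(280, 310) 0.091 [0.4368 0.0623 0.091 ]
(281, 218) 0.029 [0.4399 0.0771 0.029 ]
(280, 182) 0.016 [0.4425 0.0938 0.016 ]
(280, 75) 0.016 [0.4534 0.1526 0.016 ]
[[ 0.001  0.948  0.32   0.082]
 [ 1.    -0.001 -0.    -0.001]
 [ 0.     0.32  -0.948 -0.118]
 [ 0.     0.     0.     1.   ]]
```

Request:
play_rows(motion=[{"travel": [0.003, -0.001, 0.01], "rotation": [0, 0, 0]}, {"travel": [0.003, -0.001, 0.018], "rotation": [0, 0, 0]}, {"travel": [0.003, -0.001, 0.021], "rotation": [0, 0, 0]}, {"travel": [0.003, -0.001, 0.023], "rotation": [0, 0, 0]}, {"travel": [0.003, -0.001, 0.024], "rotation": [0, 0, 0]}])

```text
time: 18.75
ee_pos: [0.4358, 0.0626, 0.0515]
orientation: [-179.9, 0.0, 79.5]
ft_force: [-6.3, 1.3, 19.9]
grip_width: 0.499
grasp_force: 53.1
```

Request:
play_rows(motion=[{"travel": [0, 0, 0.001], "rotation": [0, 0, 0]}, {"travel": [0, 0, 0.001], "rotation": [0, 0, 0]}, {"travel": [0, 0, 0.001], "rotation": [0, 0, 0]}, {"travel": [0, 0, 0.001], "rotation": [0, 0, 0]}, {"travel": [0, 0, 0.001], "rotation": [0, 0, 0]}])

```text
time: 19.25
ee_pos: [0.4357, 0.0626, 0.0515]
orientation: [-180.0, 0.0, 79.5]
ft_force: [-6.4, 0.1, 18.0]
grip_width: 0.5
grasp_force: 53.6
```

Request:
play_rows(motion=[{"travel": [0, 0, 0], "rotation": [0, 0, 0]}, {"travel": [0, 0, 0], "rotation": [0, 0, 0]}, {"travel": [0, 0, 0], "rotation": [0, 0, 0]}, {"travel": [0, 0, 0], "rotation": [0, 0, 0]}, {"travel": [0, 0, 0], "rotation": [0, 0, 0]}], jaw=0.85)

```text
time: 19.75
ee_pos: [0.4363, 0.0625, 0.0502]
orientation: [-180.0, 0.0, 79.5]
ft_force: [0.7, -0.6, 1.2]
grip_width: 0.851
grasp_force: 0.0
```

Request:
play_rows(motion=[{"travel": [0, 0, -0.015], "rotation": [0, 0, 0]}, {"travel": [0, 0, -0.04], "rotation": [0, 0, 0]}, {"travel": [0, 0, -0.07], "rotation": [0, 0, 0]}, {"travel": [0, 0, -0.11], "rotation": [0, 0, 0]}, {"travel": [0, 0, -0.15], "rotation": [0, 0, 0]}])

```text
time: 20.25
ee_pos: [0.4357, 0.0625, 0.2015]
orientation: [-179.9, 0.0, 79.5]
ft_force: [1.9, -0.2, 0.2]
grip_width: 0.849
grasp_force: 0.0
```

```bash
python3 plan.py .53,.18,.19,79.5 .586,.276,.15,79.5; python3 wrist.py bottle_orange
```

```text
20.25 [0.4357 0.0625 0.2015] [-179.9    0.    79.5] grip 0.849 0.0 F [ 1.9 -0.2  0.2]
.53,.18,.19,79.5 travel [0.133, 0.071, 0.011] rot [-0.1, 0.0, -0.0] dist 0.151
.586,.276,.15,79.5 travel [0.105, 0.038, 0.04] rot [0.0, 0.0, 0.0] dist 0.118
rect 0.63 [261.  20.  49.  53.]
```

Request:
play_rows(motion=[{"travel": [0.027, 0.014, 0], "rotation": [0, 0, 0]}, {"travel": [0.054, 0.028, 0], "rotation": [0, 0, 0]}, {"travel": [0.08, 0.042, 0], "rotation": [0, 0, 0]}, {"travel": [0.107, 0.057, 0.005], "rotation": [0, 0, 0]}, {"travel": [0.133, 0.071, 0.011], "rotation": [0, 0, 0]}])

```text
time: 20.9
ee_pos: [0.5304, 0.1813, 0.1874]
orientation: [-179.9, 0.1, 79.5]
ft_force: [0.7, 0.7, -0.0]
grip_width: 0.852
grasp_force: 0.0
```

Request:
play_rows(motion=[{"travel": [0.03, 0.01, 0.01], "rotation": [0, 0, 0]}, {"travel": [0.06, 0.02, 0.02], "rotation": [0, 0, 0]}, {"travel": [0.09, 0.032, 0.03], "rotation": [0, 0, 0]}, {"travel": [0.105, 0.038, 0.04], "rotation": [0, 0, 0]}, {"travel": [0.105, 0.038, 0.04], "rotation": [0, 0, 0]}])

```text
time: 21.4
ee_pos: [0.5857, 0.2778, 0.1451]
orientation: [-179.7, 0.1, 79.6]
ft_force: [0.3, -0.1, -0.6]
grip_width: 0.853
grasp_force: 0.0
```

```bash
python3 wrist.py bottle_orange pics/w6.png;python3 plan.py .586,.276,.044,79.5
```

```text
bottle_orange origin@0 0.66 [280. 200.] [0.582  0.2749 0.    ]
rect 0.67 [253. 177.  55.  76.]
21.55 [0.5861 0.2759 0.1484] [-1.799e+02  1.000e-01  7.950e+01] grip 0.85 0.0 F [-1.   0.6  0.7]
.586,.276,.044,79.5 travel [0.0, 0.0, 0.104] rot [-0.1, 0.1, -0.0] dist 0.104
```

View pics/w6.png

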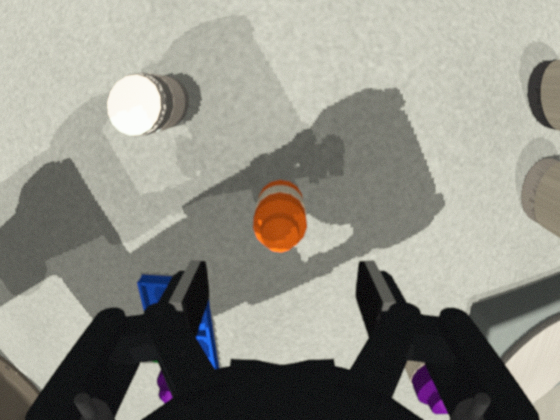

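Orange is centred at (280,215) with nothing near the fingers.

Request:
play_rows(motion=[{"travel": [-0.001, -0.001, 0.03], "rotation": [0, 0, 0]}, {"travel": [-0.001, -0.001, 0.06], "rotation": [0, 0, 0]}, {"travel": [-0.001, -0.001, 0.09], "rotation": [0, 0, 0]}, {"travel": [-0.001, -0.001, 0.105], "rotation": [0, 0, 0]}, {"travel": [-0.001, -0.001, 0.105], "rotation": [0, 0, 0]}])

```text
time: 22.05
ee_pos: [0.5843, 0.2747, 0.0426]
orientation: [-179.8, 0.1, 79.5]
ft_force: [1.3, -1.1, 0.2]
grip_width: 0.843
grasp_force: 0.0
```

Request:
play_rows(motion=[{"travel": [0, 0, 0], "rotation": [0, 0, 0]}, {"travel": [0, 0, 0], "rotation": [0, 0, 0]}, {"travel": [0, 0, 0], "rotation": [0, 0, 0]}, {"travel": [0, 0, 0], "rotation": [0, 0, 0]}, {"travel": [0, 0, 0], "rotation": [0, 0, 0]}], jaw=0, newtons=40)

```text
time: 22.55
ee_pos: [0.5866, 0.2762, 0.0464]
orientation: [179.8, -0.1, 79.5]
ft_force: [-1.0, -1.0, 6.9]
grip_width: 0.433
grasp_force: 40.3
```

Request:
play_rows(motion=[{"travel": [0, 0, 0], "rotation": [0, 0, 0]}, {"travel": [0, 0, -0.02], "rotation": [0, 0, 0]}, {"travel": [0, 0, -0.05], "rotation": [0, 0, 0]}, {"travel": [0, 0, -0.09], "rotation": [0, 0, 0]}, {"travel": [0, 0, -0.135], "rotation": [0, 0, 0]}])

```text
time: 23.05
ee_pos: [0.585, 0.2757, 0.1802]
orientation: [-179.9, 0.1, 79.5]
ft_force: [1.0, 0.8, -0.6]
grip_width: 0.434
grasp_force: 40.2
```

```bash
python3 plan.py .54,.1,.18,79.5 .495,-.07,.18,88 .466,-.196,.12,98
```

```text
23.05 [0.585  0.2757 0.1802] [-1.799e+02  1.000e-01  7.950e+01] grip 0.434 40.2 F [ 1.   0.8 -0.6]
.54,.1,.18,79.5 travel [-0.181, -0.012, 0.0] rot [-0.1, 0.1, 0.0] dist 0.181
.495,-.07,.18,88 travel [-0.175, -0.013, -0.0] rot [-0.0, 0.0, -8.5] dist 0.176
.466,-.196,.12,98 travel [-0.127, -0.025, 0.06] rot [0.0, 0.0, -10.0] dist 0.143
```

Request:
play_rows(motion=[{"travel": [-0.025, -0.002, 0], "rotation": [0, 0, 0]}, {"travel": [-0.065, -0.004, 0], "rotation": [0, 0, 0]}, {"travel": [-0.104, -0.007, 0], "rotation": [0, 0, 0]}, {"travel": [-0.143, -0.009, 0], "rotation": [0, 0, 0]}, {"travel": [-0.181, -0.012, 0], "rotation": [0, 0, 0]}])

```text
time: 23.55
ee_pos: [0.5404, 0.0987, 0.18]
orientation: [179.9, -0.0, 79.5]
ft_force: [0.6, 0.2, -0.3]
grip_width: 0.439
grasp_force: 40.2
```

Request:
play_rows(motion=[{"travel": [-0.037, -0.003, 0], "rotation": [0, 0, -1.7]}, {"travel": [-0.073, -0.005, 0], "rotation": [0, 0, -3.4]}, {"travel": [-0.108, -0.008, 0], "rotation": [0, 0, -5.1]}, {"travel": [-0.142, -0.01, 0], "rotation": [0, 0, -6.8]}, {"travel": [-0.175, -0.013, 0], "rotation": [0, 0, -8.5]}])

```text
time: 24.05
ee_pos: [0.4958, -0.071, 0.1801]
orientation: [179.9, 0.0, 88.1]
ft_force: [0.9, -0.8, -1.1]
grip_width: 0.439
grasp_force: 40.2
```

Request:
play_rows(motion=[{"travel": [-0.033, -0.006, 0.005], "rotation": [0, 0, -2.5]}, {"travel": [-0.066, -0.013, 0.015], "rotation": [0, 0, -5]}, {"travel": [-0.096, -0.019, 0.03], "rotation": [0, 0, -7.5]}, {"travel": [-0.12, -0.024, 0.045], "rotation": [0, 0, -10]}, {"travel": [-0.127, -0.025, 0.06], "rotation": [0, 0, -10]}])

```text
time: 24.55
ee_pos: [0.4665, -0.1982, 0.1195]
orientation: [179.9, 0.1, 97.9]
ft_force: [1.1, 0.7, -0.3]
grip_width: 0.435
grasp_force: 40.2
```

```bash
python3 plan.py .466,-.196,.075,98 .466,-.196,.052,98
```

```text
24.55 [ 0.4665 -0.1982  0.1195] [1.799e+02 1.000e-01 9.790e+01] grip 0.435 40.2 F [ 1.1  0.7 -0.3]
.466,-.196,.075,98 travel [0.002, -0.0, 0.044] rot [0.1, 0.1, -0.1] dist 0.045
.466,-.196,.052,98 travel [0.0, -0.0, 0.023] rot [0.0, 0.0, 0.0] dist 0.023
```

Request:
play_rows(motion=[{"travel": [0.002, 0, 0.015], "rotation": [0, 0, 0]}, {"travel": [0.002, 0, 0.035], "rotation": [0, 0, 0]}, {"travel": [0.002, 0, 0.044], "rotation": [0, 0, 0]}, {"travel": [0.002, 0, 0.044], "rotation": [0, 0, 0]}, {"travel": [0.002, 0, 0.044], "rotation": [0, 0, 0]}])

```text
time: 25.05
ee_pos: [0.4669, -0.1938, 0.076]
orientation: [180.0, 0.0, 98.0]
ft_force: [1.0, 1.2, -0.8]
grip_width: 0.432
grasp_force: 40.2
```

```bash
python3 wrist.py tray_yellow pics/w7.png; python3 plan.py .466,-.196,.052,98
```

```text
tray_yellow origin@0 0.92 [279. 184.] [ 0.4601 -0.1647  0.    ]
rect 0.89 [214.  78. 130. 186.]
25.2 [ 0.467  -0.1939  0.0763] [1.799e+02 1.000e-01 9.800e+01] grip 0.434 40.2 F [0.1 0.1 0. ]
.466,-.196,.052,98 travel [-0.002, -0.001, 0.024] rot [0.1, 0.1, 0.0] dist 0.024
```

View pics/w7.png

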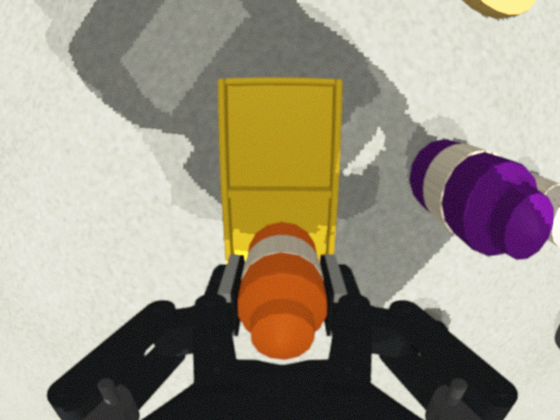

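Orange hangs over the near yellow compartment, column 282 between walls at 225 and 338. The net puts the tray centre at (0.460, -0.165), which agrees with my fit. Lower gently.

Request:
play_rows(motion=[{"travel": [-0.002, 0, 0.01], "rotation": [0, 0, 0]}, {"travel": [-0.002, 0, 0.018], "rotation": [0, 0, 0]}, {"travel": [-0.002, 0, 0.021], "rotation": [0, 0, 0]}, {"travel": [-0.002, 0, 0.023], "rotation": [0, 0, 0]}, {"travel": [-0.002, 0, 0.025], "rotation": [0, 0, 0]}])

```text
time: 25.7
ee_pos: [0.4667, -0.1957, 0.0503]
orientation: [-180.0, 0.0, 98.0]
ft_force: [-7.4, 1.7, 25.3]
grip_width: 0.435
grasp_force: 42.3
```

Request:
play_rows(motion=[{"travel": [0, 0, 0], "rotation": [0, 0, 0]}, {"travel": [0, 0, 0], "rotation": [0, 0, 0]}, {"travel": [0, 0, 0], "rotation": [0, 0, 0]}, {"travel": [0, 0, 0], "rotation": [0, 0, 0]}, {"travel": [0, 0, 0], "rotation": [0, 0, 0]}])

```text
time: 26.2
ee_pos: [0.4668, -0.1957, 0.0504]
orientation: [180.0, 0.0, 98.0]
ft_force: [-0.6, -0.4, 1.2]
grip_width: 0.434
grasp_force: 40.4
```

Request:
play_rows(motion=[{"travel": [0, 0, 0], "rotation": [0, 0, 0]}, {"travel": [0, 0, 0], "rotation": [0, 0, 0]}, {"travel": [0, 0, 0], "rotation": [0, 0, 0]}, {"travel": [0, 0, 0], "rotation": [0, 0, 0]}, {"travel": [0, 0, 0], "rotation": [0, 0, 0]}], jaw=0.85)

```text
time: 26.7
ee_pos: [0.4667, -0.1956, 0.0503]
orientation: [-180.0, 0.0, 98.0]
ft_force: [0.2, 0.1, 0.7]
grip_width: 0.852
grasp_force: 0.0
```

Request:
play_rows(motion=[{"travel": [0, 0, -0.015], "rotation": [0, 0, 0]}, {"travel": [0, 0, -0.04], "rotation": [0, 0, 0]}, {"travel": [0, 0, -0.07], "rotation": [0, 0, 0]}, {"travel": [0, 0, -0.11], "rotation": [0, 0, 0]}, {"travel": [0, 0, -0.15], "rotation": [0, 0, 0]}])

```text
time: 27.2
ee_pos: [0.4663, -0.1954, 0.2015]
orientation: [-180.0, -0.0, 98.0]
ft_force: [1.2, -0.6, -0.2]
grip_width: 0.851
grasp_force: 0.0
```

```bash
python3 plan.py .49,.01,.2,98 .51,.22,.2,98 .5,.376,.15,98
```

```text
27.2 [ 0.4663 -0.1954  0.2015] [-180.   -0.   98.] grip 0.851 0.0 F [ 1.2 -0.6 -0.2]
.49,.01,.2,98 travel [0.2, 0.052, 0.002] rot [-0.0, -0.0, 0.0] dist 0.207
.51,.22,.2,98 travel [0.205, 0.049, 0.0] rot [0.0, 0.0, 0.0] dist 0.211
.5,.376,.15,98 travel [0.156, 0.012, 0.05] rot [0.0, 0.0, 0.0] dist 0.164
```

Request:
play_rows(motion=[{"travel": [0.04, 0.01, 0], "rotation": [0, 0, 0]}, {"travel": [0.08, 0.02, 0], "rotation": [0, 0, 0]}, {"travel": [0.12, 0.031, 0], "rotation": [0, 0, 0]}, {"travel": [0.16, 0.042, 0], "rotation": [0, 0, 0]}, {"travel": [0.2, 0.052, 0], "rotation": [0, 0, 0]}])

```text
time: 27.7
ee_pos: [0.4904, 0.0112, 0.2004]
orientation: [180.0, 0.0, 98.0]
ft_force: [-0.1, -0.6, 0.4]
grip_width: 0.852
grasp_force: 0.0
```

Request:
play_rows(motion=[{"travel": [0.041, 0.01, 0], "rotation": [0, 0, 0]}, {"travel": [0.082, 0.02, 0], "rotation": [0, 0, 0]}, {"travel": [0.123, 0.029, 0], "rotation": [0, 0, 0]}, {"travel": [0.164, 0.039, 0], "rotation": [0, 0, 0]}, {"travel": [0.205, 0.049, 0], "rotation": [0, 0, 0]}])

```text
time: 28.2
ee_pos: [0.5102, 0.2212, 0.2003]
orientation: [180.0, 0.0, 98.0]
ft_force: [1.5, -0.3, -0.1]
grip_width: 0.848
grasp_force: 0.0
```

Request:
play_rows(motion=[{"travel": [0.04, 0.003, 0.01], "rotation": [0, 0, 0]}, {"travel": [0.08, 0.006, 0.025], "rotation": [0, 0, 0]}, {"travel": [0.12, 0.009, 0.04], "rotation": [0, 0, 0]}, {"travel": [0.156, 0.012, 0.05], "rotation": [0, 0, 0]}, {"travel": [0.156, 0.012, 0.05], "rotation": [0, 0, 0]}])

```text
time: 28.7
ee_pos: [0.4986, 0.3792, 0.148]
orientation: [-179.8, -0.0, 98.2]
ft_force: [-0.1, 0.3, -0.3]
grip_width: 0.847
grasp_force: 0.0
```

```bash
python3 wrist.py can_white pics/w8.png;python3 plan.py .5,.376,.044,98
```

```text
can_white origin@0 0.9 [289. 195.] [0.5039 0.3805 0.    ]
rect 0.78 [259. 176.  65.  77.]
28.85 [0.5005 0.3751 0.1501] [-180.    0.   98.] grip 0.851 0.0 F [ 0.1 -0.7 -0.1]
.5,.376,.044,98 travel [0.001, -0.0, 0.106] rot [-0.0, 0.0, 0.0] dist 0.106
```

View pics/w8.png

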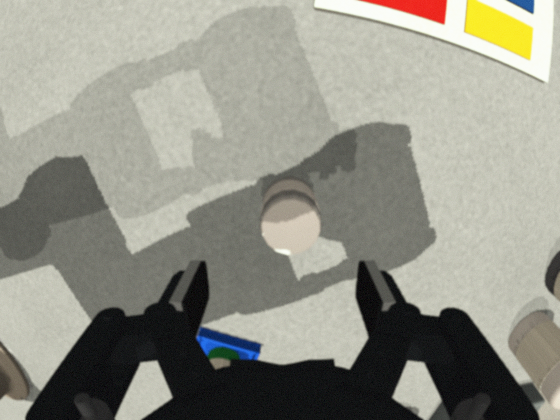

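The white can is at (290,217), about 5 mm to the +y side of the tool; I'll shift accordingly.

Request:
play_rows(motion=[{"travel": [0.003, 0.005, 0.02], "rotation": [0, 0, 0]}, {"travel": [0.003, 0.005, 0.05], "rotation": [0, 0, 0]}, {"travel": [0.003, 0.005, 0.08], "rotation": [0, 0, 0]}, {"travel": [0.003, 0.005, 0.106], "rotation": [0, 0, 0]}, {"travel": [0.003, 0.005, 0.106], "rotation": [0, 0, 0]}])

```text
time: 29.35
ee_pos: [0.5038, 0.3766, 0.0414]
orientation: [-179.7, 0.2, 97.9]
ft_force: [-0.1, 0.2, -1.4]
grip_width: 0.85
grasp_force: 0.0
```

Request:
play_rows(motion=[{"travel": [0, 0, 0], "rotation": [0, 0, 0]}, {"travel": [0, 0, 0], "rotation": [0, 0, 0]}, {"travel": [0, 0, 0], "rotation": [0, 0, 0]}, {"travel": [0, 0, 0], "rotation": [0, 0, 0]}, {"travel": [0, 0, 0], "rotation": [0, 0, 0]}], jaw=0, newtons=50)

```text
time: 29.85
ee_pos: [0.5064, 0.3796, 0.0467]
orientation: [179.8, -0.1, 98.0]
ft_force: [0.2, -1.5, 7.1]
grip_width: 0.506
grasp_force: 51.1
```

Request:
play_rows(motion=[{"travel": [0, 0, 0], "rotation": [0, 0, 0]}, {"travel": [0, 0, -0.02], "rotation": [0, 0, 0]}, {"travel": [0, 0, -0.05], "rotation": [0, 0, 0]}, {"travel": [0, 0, -0.09], "rotation": [0, 0, 0]}, {"travel": [0, 0, -0.135], "rotation": [0, 0, 0]}])

```text
time: 30.35
ee_pos: [0.5045, 0.379, 0.1805]
orientation: [-179.9, 0.0, 98.0]
ft_force: [0.6, 0.2, -1.3]
grip_width: 0.499
grasp_force: 51.0
```

```bash
python3 plan.py .5,.2,.18,98 .48,.0,.18,98 .457,-.133,.12,98
```

```text
30.35 [0.5045 0.379  0.1805] [-179.9    0.    98. ] grip 0.499 51.0 F [ 0.6  0.2 -1.3]
.5,.2,.18,98 travel [-0.177, -0.029, 0.001] rot [-0.1, 0.0, 0.0] dist 0.179
.48,.0,.18,98 travel [-0.195, -0.048, -0.0] rot [0.0, 0.0, 0.0] dist 0.201
.457,-.133,.12,98 travel [-0.129, -0.041, 0.06] rot [0.0, 0.0, 0.0] dist 0.148
```

Request:
play_rows(motion=[{"travel": [-0.025, -0.004, 0], "rotation": [0, 0, 0]}, {"travel": [-0.063, -0.01, 0], "rotation": [0, 0, 0]}, {"travel": [-0.101, -0.016, 0], "rotation": [0, 0, 0]}, {"travel": [-0.139, -0.022, 0], "rotation": [0, 0, 0]}, {"travel": [-0.177, -0.029, 0], "rotation": [0, 0, 0]}])

```text
time: 30.85
ee_pos: [0.5009, 0.1986, 0.1802]
orientation: [179.9, 0.0, 98.0]
ft_force: [-0.5, -0.7, -0.9]
grip_width: 0.502
grasp_force: 51.0
```

Request:
play_rows(motion=[{"travel": [-0.039, -0.01, 0], "rotation": [0, 0, 0]}, {"travel": [-0.078, -0.02, 0], "rotation": [0, 0, 0]}, {"travel": [-0.117, -0.03, 0], "rotation": [0, 0, 0]}, {"travel": [-0.156, -0.04, 0], "rotation": [0, 0, 0]}, {"travel": [-0.195, -0.048, 0], "rotation": [0, 0, 0]}])

```text
time: 31.35
ee_pos: [0.4802, -0.0013, 0.1802]
orientation: [179.9, 0.0, 98.0]
ft_force: [0.7, -1.4, -2.5]
grip_width: 0.504
grasp_force: 51.0
```

Request:
play_rows(motion=[{"travel": [-0.036, -0.011, 0], "rotation": [0, 0, 0]}, {"travel": [-0.072, -0.023, 0], "rotation": [0, 0, 0]}, {"travel": [-0.105, -0.033, 0.01], "rotation": [0, 0, 0]}, {"travel": [-0.124, -0.04, 0.03], "rotation": [0, 0, 0]}, {"travel": [-0.129, -0.041, 0.06], "rotation": [0, 0, 0]}])

```text
time: 31.85
ee_pos: [0.4589, -0.1361, 0.1207]
orientation: [179.7, 0.2, 97.9]
ft_force: [0.8, -0.6, -1.3]
grip_width: 0.501
grasp_force: 51.0
```

Request:
play_rows(motion=[{"travel": [0, 0, 0.01], "rotation": [0, 0, 0]}, {"travel": [0, 0, 0.03], "rotation": [0, 0, 0]}, {"travel": [0, 0, 0.045], "rotation": [0, 0, 0]}, {"travel": [0, 0, 0.045], "rotation": [0, 0, 0]}, {"travel": [0, 0, 0.045], "rotation": [0, 0, 0]}])

```text
time: 32.35
ee_pos: [0.4585, -0.133, 0.0751]
orientation: [180.0, 0.0, 98.0]
ft_force: [-0.5, -0.2, -1.5]
grip_width: 0.502
grasp_force: 51.1
```

```bash
python3 wrist.py can_white pics/w9.png; python3 plan.py .457,-.133,.052,98
```

```text
can_white origin@0 0.65 [285. 250.] [ 0.462  -0.1481  0.    ]
rect 0.71 [248. 346.  65.  19.]
rect 0.6 [229. 216. 106. 138.]
32.5 [ 0.4587 -0.1333  0.0755] [1.799e+02 1.000e-01 9.800e+01] grip 0.5 51.1 F [-0.1 -0.  -1. ]
.457,-.133,.052,98 travel [0.001, -0.002, 0.023] rot [0.1, 0.1, 0.0] dist 0.024
```

View pics/w9.png

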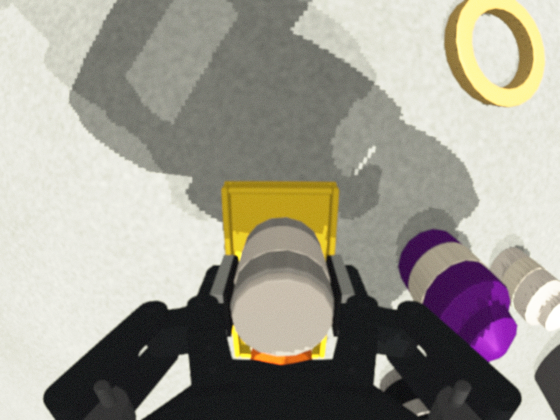

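The white can is centred at (283,285) in the free yellow compartment, with walls at 225 and 337. Lower gently.

Request:
play_rows(motion=[{"travel": [0.001, -0.001, 0.01], "rotation": [0, 0, 0]}, {"travel": [0.001, -0.001, 0.018], "rotation": [0, 0, 0]}, {"travel": [0.001, -0.001, 0.021], "rotation": [0, 0, 0]}, {"travel": [0.001, -0.001, 0.023], "rotation": [0, 0, 0]}, {"travel": [0.001, -0.001, 0.024], "rotation": [0, 0, 0]}])

```text
time: 33.0
ee_pos: [0.4565, -0.1324, 0.0506]
orientation: [-179.9, -0.0, 98.0]
ft_force: [-5.8, 2.5, 17.0]
grip_width: 0.502
grasp_force: 52.5
```

Request:
play_rows(motion=[{"travel": [0, 0, 0], "rotation": [0, 0, 0]}, {"travel": [0, 0, 0], "rotation": [0, 0, 0]}, {"travel": [0, 0, 0], "rotation": [0, 0, 0]}, {"travel": [0, 0, 0], "rotation": [0, 0, 0]}, {"travel": [0, 0, 0], "rotation": [0, 0, 0]}])

```text
time: 33.5
ee_pos: [0.4565, -0.1324, 0.0507]
orientation: [-180.0, -0.0, 98.0]
ft_force: [-2.8, 0.7, 6.8]
grip_width: 0.501
grasp_force: 51.9
```

Request:
play_rows(motion=[{"travel": [0, 0, 0], "rotation": [0, 0, 0]}, {"travel": [0, 0, 0], "rotation": [0, 0, 0]}, {"travel": [0, 0, 0], "rotation": [0, 0, 0]}, {"travel": [0, 0, 0], "rotation": [0, 0, 0]}, {"travel": [0, 0, 0], "rotation": [0, 0, 0]}], jaw=0.85)

```text
time: 34.0
ee_pos: [0.4569, -0.1325, 0.0502]
orientation: [-180.0, 0.0, 98.0]
ft_force: [0.2, -0.8, -0.0]
grip_width: 0.847
grasp_force: 0.0
```

Request:
play_rows(motion=[{"travel": [0, 0, -0.015], "rotation": [0, 0, 0]}, {"travel": [0, 0, -0.045], "rotation": [0, 0, 0]}, {"travel": [0, 0, -0.09], "rotation": [0, 0, 0]}, {"travel": [0, 0, -0.13], "rotation": [0, 0, 0]}, {"travel": [0, 0, -0.17], "rotation": [0, 0, 0]}])

```text
time: 34.5
ee_pos: [0.4566, -0.1323, 0.222]
orientation: [180.0, 0.0, 98.0]
ft_force: [0.6, 0.3, -0.3]
grip_width: 0.851
grasp_force: 0.0
```

Request:
play_rows(motion=[{"travel": [-0.04, 0, 0], "rotation": [0, 0, 0]}, {"travel": [-0.08, 0, 0], "rotation": [0, 0, 0]}, {"travel": [-0.12, 0, 0], "rotation": [0, 0, 0]}, {"travel": [-0.16, 0, 0], "rotation": [0, 0, 0]}, {"travel": [-0.2, 0, 0], "rotation": [0, 0, 0]}])

```text
time: 35.0
ee_pos: [0.4846, -0.332, 0.2202]
orientation: [180.0, -0.0, 98.0]
ft_force: [0.1, 0.2, 0.6]
grip_width: 0.848
grasp_force: 0.0
```

```bash
python3 - <<'E'
from h import *
a=ctrl.grab_frame("scene")["frame"][150:300,100:440]; b=ctrl.grab_frame("top")["frame"][120:290,90:470]
w=760
o=np.vstack([cv2.resize(i,(w,int(i.shape[0]*w/i.shape[1]*.88)),interpolation=cv2.INTER_CUBIC) for i in(a,b)])
cv2.imwrite("pics/end.png",cv2.cvtColor(o,cv2.COLOR_RGB2BGR)); print(o.shape)
E
```

```text
(594, 760, 3)
```

View pics/end.png

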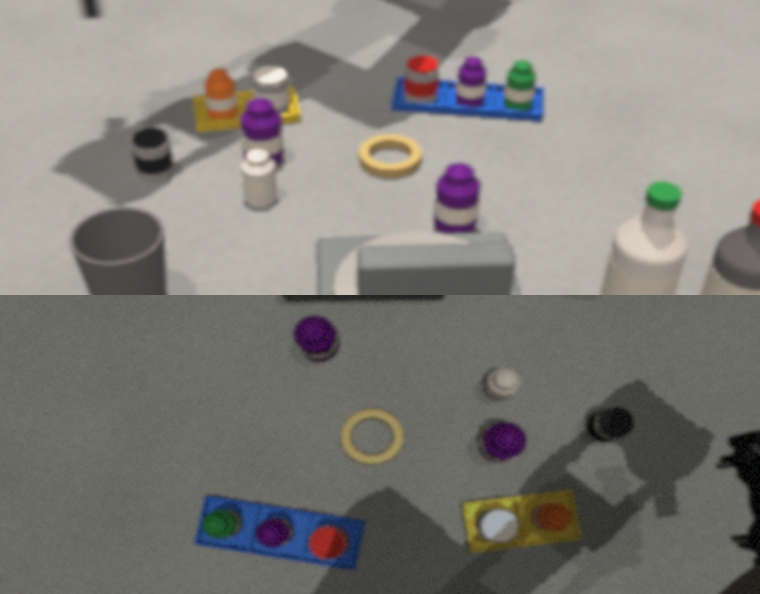

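The final picture shows green, violet and red upright in the blue tray at (220,523), (273,532) and (327,541). White can and orange are upright in the yellow tray at (498,525) and (552,517). White bottle, black can and tape have not moved. Handing in.

```bash
python3 -c "
from plant import ctrl
print(ctrl.finish_job())"
```

```text
the job is handed in; nothing more can be done
None
```

Both kits are made up and handed in: the green bottle, smallest violet bottle and red-lidded can stand in the blue tray, the orange bottle and white-lidded can in the yellow, and nothing was tipped or moved that should have stayed.

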